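Chock the plaster column and free the sanding block

TASK

The plaster column on the sloping board is only kept from rolling down by the sanding block that somebody shoved against its low side. Tip the wooden chock that lies on its side on the table onto its base and let go of it, then take it across its sides, set it on the board and push it, toe first and square, snugly against the low side of the column about the middle of its length, beside the sanding block. Only then take the sanding block away and lay it flat on the hardboard sheet; the column must neither roll nor be shifted, and the things standing round about must not be knocked.

Things in the scene. Friction and masses are not known exactly. Their poses are not given: they have to be found in the camera images.
- carving_board: Fixed sloping plywood board, 260 (x) by 280 mm (y). Origin: on the table under its middle; x level, pointing up the slope, z vertical. The deck slopes 6 degrees (0.105 rad), falling to -x: 28 mm above the table over the origin, 14 mm at the low edge, 42 mm at the high edge. Friction on it about 0.6.
- column: Cream turned plaster column lying across the slope, 88 mm diameter, 220 mm long, 0.6 kg, free to roll down. Origin: on its axis at mid length, 44 mm off the deck; y is its axis, along the board's y; x and z turn as it rolls.
- chock: Wooden wedge chock with black rubber sole, 96 mm long (x), 50 wide (y), 40 high (z), 0.16 kg. Origin: centre of the sole; thin toe at x = +48, heel at x = -48, flat top from x = -48 to -5, then a ramp to the toe. Starts lying on its side on the table: y up, origin 25 mm up. Turned over 35 degrees about its lower base edge it tips onto its base. Ramp meets column when its axis is 67.4 mm ahead along x.
- sanding_block: Brown sanding block, 54 x 98 x 28 mm (x, y, z), 0.14 kg, lying flat on the deck, its y along the slope, one short end against the column's low side, about 68 mm from the column's middle to the board's +y (robot's left). Origin: centre of its underside (the solid part begins 2 mm above it); top at z = 28 mm.
- hardboard: Fixed brown hardboard sheet lying on the table to the robot's left of the board, 122 x 255 x 6 mm (its own x, y, z). Origin: centre of its underside; its top is 6 mm above the table.
- pigment_jar: Glass jar with a red lid, bystander, 62 mm across, 86 mm high. Origin: centre of its underside.
- water_bottle: Small clear water bottle, black cap and printed band, bystander standing upright, 58 mm across, 164 mm high. Origin: centre of its underside.
- gypsum_medallion: Cream gypsum disc lying flat, bystander, 68 mm across, 15 mm high. Origin: centre of its underside.
Not all that is in view belongs to the job. What is shaped like the chock but green is not meant.

How it is judged:
On the way, in this order (a step that is already met when the one before it is completed fails the run):
1. the chock has been tipped onto its base and let go (angle between chock's own z axis and vertical below 0.18 rad and contact force between the fingers and chock below 0.05 N and linear speed of chock below 0.02 m/s), for 0.2 s.
2. the chock is snug against the low side of the column about its middle, while the sanding block still stands in its place (x of column in the frame of chock below 0.0715 m and y of column in the frame of chock between -0.045 and 0.045 m and angle between chock's own z axis and vertical below 0.18 rad and angle between the y axis of chock and the y axis of column, either way round below 0.12 rad and distance of sanding_block from where it was at the start of the episode below 0.012 m), for 0.2 s.
At the end, for the whole second after the job is handed in: The column rests, still, against the chock, within 12 mm of its start. The chock is on its sole on the board, touching the column, square to it within 0.12 rad, its middle within 45 mm of the column's middle. The sanding block lies flat and still on the hardboard, its middle well inside the edges (x of column in the frame of chock below 0.0715 m and y of column in the frame of chock between -0.045 and 0.045 m and angle between chock's own z axis and vertical below 0.18 rad and angle between the y axis of chock and the y axis of column, either way round below 0.12 rad and linear speed of each of column, chock, sanding_block below 0.01 m/s and x of sanding_block in the frame of hardboard between -0.055 and 0.055 m and y of sanding_block in the frame of hardboard between -0.11 and 0.11 m and height (world z) of sanding_block between 0 and 0.008 m and angle between sanding_block's own z axis and vertical below 0.1 rad and distance of column from where it was at the start of the episode below 0.012 m and contact force between chock and column above 0.03 N).
It fails at once if the column rolls or is pushed more than 30 mm away (distance of column from where it was at the start of the episode above 0.03 m).
It fails at once if a bystander (jar, bottle, gypsum disc) is knocked more than 30 mm away (distance of any of pigment_jar, water_bottle, gypsum_medallion from where it was at the start of the episode above 0.03 m).
It also fails if it takes over 72 s, if anything falls off the work surface, if the arm or the gripper's body presses on something with over 40 N, if the wrist force passes 120 N, or if a joint passes its speed limit or range.

ROBOT

A 7-joint arm with a two-finger parallel gripper is mounted at the origin on a cart in front of the work surface, level with it; the furniture and walls round the work are solid. World frame = base frame: x ahead of the robot, y to its left, z up, the work surface at z = 0. Lengths are in m, angles in rad, forces in N, time in s.
With the tool pointing down it reaches from about 0.425 to 0.875 m from the base axis. Payload 9.9 kg.
Tool frame: the origin (TCP) lies between the finger pads; the fingertips stand 8 mm ahead of it and the grasp point (between the pads) lies 11 mm behind it; z points along the fingers, y is the line along which they close (so a half turn about z gives the same grasp; the last joint's range is limited). The gripper opens to 85 mm and grips with 20 to 120 N. Pads are 22 mm wide; open, the fingers measure 114 mm over their backs; the gripper's body (76 mm by 85 mm) begins 54 mm behind the grasp point. The pads swing forward as they close: fully open they stand 13 mm farther back than shut.
Start: joints at [-1.418, 0.576, 0.025, 1.437, -0.015, 1.129, -0.057], TCP at [0.158, 0.656, 0.239] pointing down, gripper open.
Joint ranges: [-2.76, 2.76], [-0.34, 2.15], [-1.52, 1.57], [0.19, 2.46], [-1.09, 4.23], [0.17, 1.99], [-2.82, 2.82]. Speed limits (rad/s): [2.22, 2.22, 3.01, 3.01, 3.14, 3.14, 3.14].

INTERFACE

Orientations are given as a unit quaternion [w, x, y, z].
In Python, from cell import bot, cams, hand_in, nets gives the robot as it stands.
- The arm moves only by the tool play_rows, never from a script. Its argument "plan" is a list of rows, each an object with "linear": the shift along the tool's x, y, z each as a share of 6 cm, from -1 to 1, a list of three; "twist": the turn, a rotation vector about the tool's x, y, z each as a share of 0.15 rad, from -1 to 1, a list of three; "hand": the closure, from -1 (fully open) to 1 (shut). In form: [{"linear": [x, y, z], "twist": [wx, wy, wz], "hand": hand}, ...]. A call has exactly 10 rows; each row shifts and turns the commanded pose from where the row before left it, along the tool's axes as they then stand; what a row does not reach is not made up. A row lasts 1/8 s, in which the tool goes at most 62.5 mm and 10.7 degrees, less where a joint would pass 70% of its speed; a pose out of reach is approached as far as the arm can. A call with a number of a shift or a turn outside -1 to 1 is refused whole. A call with a gripper value outside its range is refused whole. The fingers move at their own pace and stop on an object; the grip force is fixed at half the most. Time passes only in rows, so rows that do not move let the fingers close, or fill a call up. It gives the time, the measured TCP pose, the force, the opening and the grip force at its end, in the units of the state.
- bot.sense(): the state, without advancing time (a new reading comes with each control period).
- cams.capture(name): name is "scene" or "side" or "wrist"; returns a dict with "img" (384x512x3 uint8, red, green, blue), "fov_y" (degrees; the focal length in pixels is half the picture's height over the tangent of half this angle, whatever the lens; pixels are square), "cx", "cy" (the principal point, pixels), "k1" (the pictures are not rectified: a ray, as slopes to the right and down, at radius r is drawn at 1 + k1 r^2 times it, then the intrinsics apply), "R" (3x3) and "t" (3): a world point X has camera coordinates R X + t. Camera axes: x right, y down, z forward; pixel columns grow to the right and rows downward; lengths in m; the calibration is good to about 2 mm. A picture is of the moment at which its call begins. There is no depth.
- hand_in(): hands the job in; it is judged then, once.
Trained networks look in a picture, given as the dict that the camera call returned (one of the last four; its "shot" number tells which), for a name from the list of things; names that differ only in an ending like _2 or _b are one class to them, and where a whole thing is asked for, a point or a joint stands for the part that bears it (a point fixed in the world has none). Each returns a list of dicts, best first, with "conf" (0 to 1); they miss things now and then, are a little off and sometimes report something else, mostly with a low value. They report only what shows in the picture. A call takes as long as a camera call. They do not tell look-alikes from the thing itself.
- nets.boxes_of(thing, picture): "at" ([column, row] in pixels, amid what is visible of it).
The state is a dict: "clock": time; "q": joint angles; "qd": joint speeds; "joint_efforts": joint torques, N m; "tcp_pos": TCP position; "tool_rot": TCP orientation; "force": force on the tool from outside, world axes, zero at the start; "ft_torque": the same for the moment, N m; "width": finger opening in m; "gripper_force": force on a finger pad.
Only numpy, scipy, OpenCV 4.12 (cv2) and the standard library are available. Lean on these libraries where they do the work, as an engineer would, in place of code of your own. Each camera call takes 0.05 s, during which the arm holds its last target. There are 200 camera calls.

## Working session

There is one attempt and no reset: what is moved stays moved. The work goes in short steps, Python scripts to look and compute and a tool call to move; the robot and the scene stay as the last step left them, time stands still between calls to the robot, and variables do not carry over. Pictures are saved under pics/ and viewed, at most 10 in all, crops included, and the job is handed in when it is done.

Besides the shell and the picture viewer there is one more tool, called after "Emit:" as name(argument=value, ...) on one line, values as JSON. play_rows: Moves the arm, as the interface text tells. Shift numbers are shares of 6 cm and turn numbers shares of 0.15 rad, none past 1 either way. Its arguments: {"type":"object","properties":{"plan":{"type":"array","items":{"type":"object","properties":{"linear":{"type":"array","items":{"type":"number","minimum":-1,"maximum":1}},"twist":{"type":"array","items":{"type":"number","minimum":-1,"maximum":1}},"hand":{"type":"number"}}}}},"required":["plan"]}

```bash
mkdir -p pics; ls
cat > h.py <<'E'
import numpy as np, cv2
from cell import bot,cams,hand_in,nets
def K(p):
    h,w=p["img"].shape[:2]; f=h/2/np.tan(np.radians(p["fov_y"])/2); return f
def ray(p,uv):
    f=K(p); d=np.array([(uv[0]-p["cx"])/f,(uv[1]-p["cy"])/f]); s=d.copy()
    for _ in range(30): s=d/(1+p["k1"]*(s@s))
    R=np.array(p["R"]);t=np.array(p["t"]); v=R.T@np.array([s[0],s[1],1.]); return -R.T@t, v/np.linalg.norm(v)
def onz(p,uv,z):
    c,v=ray(p,uv); return c+v*(z-c[2])/v[2]
def tri(obs):
    A=np.zeros((3,3));b=np.zeros(3)
    for p,uv in obs:
        c,v=ray(p,uv);M=np.eye(3)-np.outer(v,v);A+=M;b+=M@c
    X=np.linalg.solve(A,b); return X,[np.linalg.norm((np.eye(3)-np.outer(ray(p,u)[1],ray(p,u)[1]))@(X-ray(p,u)[0])) for p,u in obs]
def proj(p,X):
    x=np.array(p["R"])@np.array(X)+np.array(p["t"]); s=x[:2]/x[2]; s=s*(1+p["k1"]*(s@s)); return s*K(p)+[p["cx"],p["cy"]]
def save(p,n,crop=None,k=1):
    im=p["img"][:,:,::-1]
    if crop: im=im[crop[1]:crop[3],crop[0]:crop[2]]
    cv2.imwrite("pics/"+n,cv2.resize(im,None,fx=k,fy=k,interpolation=cv2.INTER_CUBIC))
E
python3 - <<'E'
from h import *
P={n:cams.capture(n) for n in("scene","side","wrist")}
import pickle;pickle.dump(P,open("p0.pkl","wb"))
save(P["scene"],"scene0.png",k=1.5);save(P["side"],"side0.png",k=1.5)
print(bot.sense())
for o in "carving_board column chock sanding_block hardboard pigment_jar water_bottle gypsum_medallion".split():
    for n in P: print(o,n,[(np.round(d["at"]).tolist(),round(d["conf"],2)) for d in nets.boxes_of(o,P[n])][:4])
for n in P: c=ray(P[n],(256,192));print(n,c,P[n]["k1"],K(P[n]))
E
```

```text
pics
{'clock': 0.15, 'q': array([-1.41782109,  0.57635385,  0.02484972,  1.43769744, -0.01499919,
        1.12897664, -0.05651681]), 'qd': array([ 0.00019631, -0.0002079 , -0.00103319, -0.00278859, -0.00023764,
       -0.00157407,  0.00025785]), 'joint_efforts': array([ 3.54342010e-03, -7.66261268e+01,  2.25308597e+00, -2.86184406e+01,
        1.56168581e-02,  9.83215316e-03, -1.69840206e-05]), 'tcp_pos': array([0.15824834, 0.65586106, 0.23863691]), 'tool_rot': array([-4.33455372e-05,  1.18103416e-01,  9.93001104e-01, -6.23853068e-04]), 'force': array([ 0.27954495, -0.19518411,  0.81897158]), 'ft_torque': array([ 0.02230784,  0.0622466 , -0.00587953]), 'gripper_force': 0.0, 'width': 0.08560394921934508}
carving_board scene [([240.0, 199.0], 0.89)]
carving_board side []
carving_board wrist []
column scene [([248.0, 179.0], 0.73)]
column side [([270.0, 175.0], 0.67)]
column wrist []
chock scene [([318.0, 322.0], 0.96), ([272.0, 248.0], 0.85)]
chock side [([251.0, 302.0], 0.77), ([256.0, 233.0], 0.72)]
chock wrist []
sanding_block scene [([216.0, 188.0], 0.75)]
sanding_block side [([240
[... 202 characters left out ...]
.75)]
pigment_jar side [([309.0, 209.0], 0.87)]
pigment_jar wrist []
water_bottle scene []
water_bottle side [([323.0, 196.0], 0.5)]
water_bottle wrist []
gypsum_medallion scene [([298.0, 225.0], 0.59)]
gypsum_medallion side [([296.0, 221.0], 0.7)]
gypsum_medallion wrist []
scene (array([-0.21386574, -1.12595493,  0.74467047]), array([ 0.55460435,  0.68940041, -0.46598399])) -0.010411250131229644 384.78100863523895
side (array([ 0.1257509 , -1.52562352,  0.81194694]), array([ 0.24803869,  0.85204328, -0.4609762 ])) -0.06700924690901841 417.0045891172022
wrist (array([0.09268521, 0.67220484, 0.37247642]), array([ 0.25878874, -0.06481734, -0.96375677])) -0.029167877464579602 303.11418920718876
```

View pics/scene0.png

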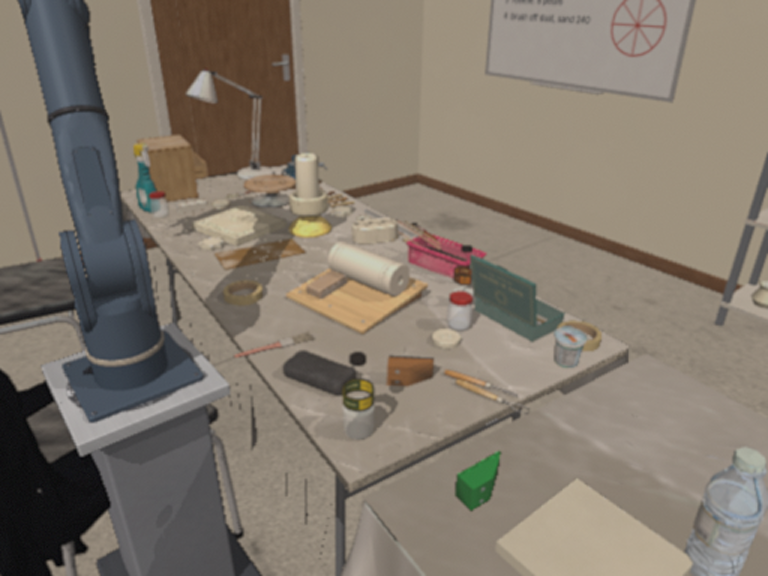

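View pics/side0.png

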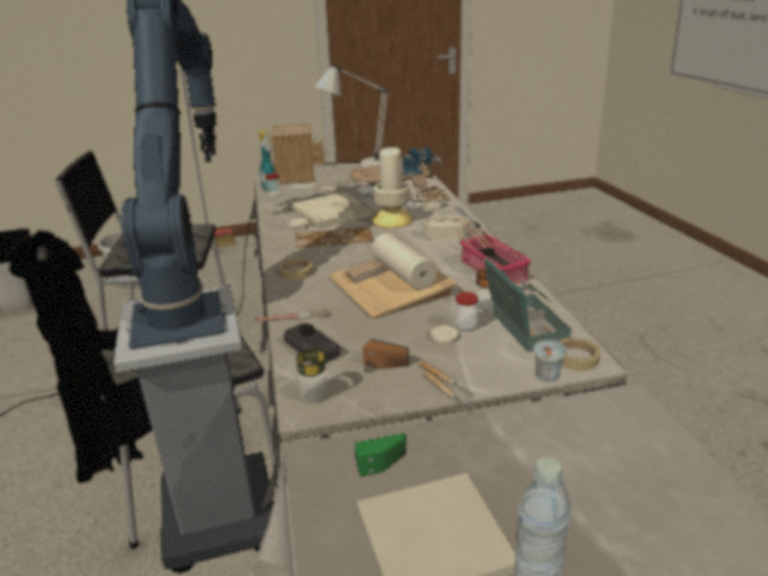

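The brown wooden wedge is at scene (272,248) and side (256,233). The green wedge at scene (318,322) and side (251,302) is the look-alike. The board and column are at scene (245,185), with the sanding block at (216,188) and the hardboard at (172,166). The black-capped bottle at (239,265), jar (307,209) and disc (298,225) stand close to the chock.

Run:
```python
from h import *
import pickle;P=pickle.load(open("p0.pkl","rb"));s,d=P["scene"],P["side"]
for n,a,b in [("chock",(272,248),(256,233)),("green",(318,322),(251,302)),("column",(248,179),(270,175)),("sand",(216,188),(240,177)),("jar",(307,209),(309,209)),("disc",(298,225),(296,221)),("hardb",(172,166),(224,157)),("bottle",(239,263),(207,249)),("tcp",(0,0),(0,0))]:
    if n=="tcp":break
    X,r=tri([(s,a),(d,b)]);print(n,X.round(3),np.round(r,4))
# board corners (scene pix/1.5; side pix/1.5): near-right, near-left(low front), 
for n,a,b,z in [("low -y",(362/1.5,325/1.5),(377/1.5,313/1.5),.014),("low +y",(290/1.5,292/1.5),(330/1.5,275/1.5),.014),("high -y",(427/1.5,289/1.5),(455/1.5,288/1.5),.042)]:
    print(n,tri([(s,a),(d,b)])[0].round(3),onz(s,a,z).round(3),onz(d,b,z).round(3))
for n,a,b in [("hb near-left",(216,265),(295,243)),("hb near right",(303,250),(368,241)),("hb far right",(290,239),(372,228))]:
    a=np.array(a)/1.5;b=np.array(b)/1.5;print(n,onz(s,a,.006).round(3),onz(d,b,.006).round(3))
save(s,"c1.png",(180,220,340,345),4)
w=P["wrist"]; q=bot.sense()
from scipy.spatial.transform import Rotation as R
o=q["tool_rot"];RT=R.from_quat([o[1],o[2],o[3],o[0]]).as_matrix();print(RT.round(3))
print("cam in tool",RT.T@(ray(w,(256,192))[0]-q["tcp_pos"]),"axis",RT.T@np.array(w["R"]).T)
```

```text
chock [ 0.451 -0.383  0.03 ] [0.0076 0.0076]
green [ 0.345 -0.681  0.018] [0.0025 0.0025]
column [ 0.624 -0.033  0.075] [0.0023 0.0023]
sand [0.508 0.023 0.055] [0.0032 0.0032]
jar [ 0.681 -0.308  0.046] [0.0003 0.0003]
disc [ 0.622 -0.324  0.013] [0.0027 0.0027]
hardb [ 0.537  0.46  -0.02 ] [0.0045 0.0045]
bottle [ 0.278 -0.443  0.069] [0.0111 0.0111]
low -y [ 0.506 -0.146 -0.002] [ 0.494 -0.163  0.014] [ 0.497 -0.177  0.014]
low +y [0.43  0.069 0.024] [0.443 0.091 0.014] [0.433 0.083 0.014]
high -y [ 0.733 -0.133  0.022] [ 0.708 -0.159  0.042] [ 0.717 -0.17   0.042]
hb near-left [0.363 0.386 0.006] [0.38  0.374 0.006]
hb near right [0.624 0.322 0.006] [0.609 0.302 0.006]
hb far right [0.637 0.424 0.006] [0.653 0.406 0.006]
[[-0.972  0.235 -0.   ]
 [ 0.235  0.972 -0.   ]
 [ 0.    -0.    -1.   ]]
cam in tool [ 0.06757021  0.00019512 -0.13319109] axis [[ 5.33901671e-05 -9.64758170e-01 -2.63138121e-01]
 [ 9.99999182e-01  3.87874431e-04 -1.21918824e-03]
 [ 1.27828637e-03 -2.63137841e-01  9.64757401e-01]]
```

View pics/c1.png

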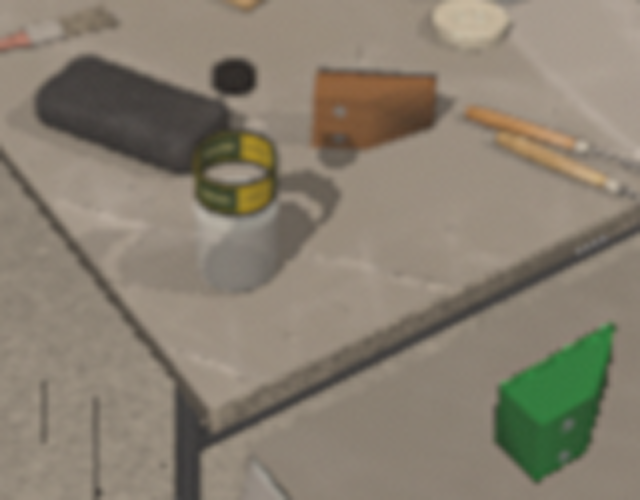

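The close crop shows the brown wooden wedge on its side: its side face is up, the black rubber sole edge is on the far side, and the toe points right at crop (435,100), scene (289,245). It is clearly not the green one. I'll move the wrist camera over the board first, then over the chock.

Emit:
play_rows(plan=[{"linear": [-0.5, -0.4, -0.6], "twist": [0, 0, 0.3], "hand": -1}, {"linear": [-0.8, -0.4, -0.5], "twist": [0, 0, 0.6], "hand": -1}, {"linear": [-1, -0.2, 0], "twist": [0, 0, 0.65], "hand": -1}, {"linear": [-1, 0, 0], "twist": [0, 0, 0.65], "hand": -1}, {"linear": [-1, 0, 0], "twist": [0, 0, 0.65], "hand": -1}, {"linear": [-1, 0, 0], "twist": [0, 0, 0.65], "hand": -1}, {"linear": [-1, 0, 0], "twist": [0, 0, 0.65], "hand": -1}, {"linear": [-1, 0, 0], "twist": [0, 0, 0.65], "hand": -1}, {"linear": [-1, 0, 0], "twist": [0, 0, 0.65], "hand": -1}, {"linear": [-1, 0, 0], "twist": [0, 0, 0.65], "hand": -1}])

```text
clock: 2.6
tcp_pos: [0.5721, 0.2705, 0.3053]
tool_rot: [0.0, 0.546, 0.838, 0.0]
force: [0.1, -0.4, 0.1]
width: 0.0854
gripper_force: 0.0
```

Run:
```python
from h import *
import pickle
w=cams.capture("wrist");save(w,"w1.png",k=1.5);pickle.dump(w,open("w1.pkl","wb"))
for o in "carving_board column sanding_block hardboard".split(): print(o,[(np.round(d["at"]).tolist(),round(d["conf"],2)) for d in nets.boxes_of(o,w)][:3])
q=bot.sense();print(q["tcp_pos"],q["tool_rot"],q["q"])
```

```text
carving_board [([219.0, 269.0], 0.79)]
column [([216.0, 302.0], 0.59)]
sanding_block []
hardboard [([260.0, 56.0], 0.72)]
[0.57080747 0.27243842 0.30525656] [-3.40480607e-04  5.44409825e-01  8.38819288e-01  1.70596374e-04] [-0.71910868  0.48246194  0.33030493  1.46256408 -0.16153897  1.2233403
  0.05063563]
```

View pics/w1.png

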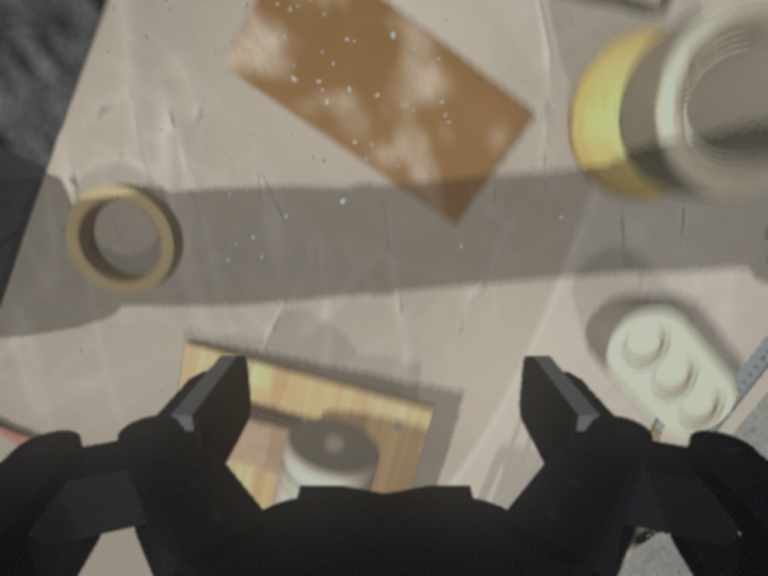

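The wrist view shows the hardboard with corners at about (532,112), (457,222) and (228,66) in the scaled picture. The board's +y edge runs from (187,342) to (433,405), the column end is at (333,443), and a candle stands at upper right. Next I'll move on to the chock.

Emit:
play_rows(plan=[{"linear": [-1, 0, 0], "twist": [0, 0, 0.65], "hand": -1}, {"linear": [-1, 0, 0], "twist": [0, 0, 0.65], "hand": -1}, {"linear": [-1, 0, 0], "twist": [0, 0, 0.65], "hand": -1}, {"linear": [-1, 0, 0], "twist": [0, 0, 0.65], "hand": -1}, {"linear": [-1, -0.1, 0], "twist": [0, 0, 0.65], "hand": -1}, {"linear": [-1, -0.1, 0], "twist": [0, 0, 0.65], "hand": -1}, {"linear": [-1, -0.1, 0], "twist": [0, 0, 0.65], "hand": -1}, {"linear": [-1, -0.1, 0], "twist": [0, 0, 0.65], "hand": -1}, {"linear": [-1, -0.1, 0], "twist": [0, 0, 0.65], "hand": -1}, {"linear": [-1, 0, 0], "twist": [0, 0, 0.65], "hand": -1}])

```text
clock: 4.1
tcp_pos: [0.5306, -0.2992, 0.3053]
tool_rot: [-0.0, 0.874, 0.486, 0.0]
force: [0.7, 0.1, 0.6]
width: 0.0854
gripper_force: 0.0
```

Run:
```python
from h import *
import pickle
w1=pickle.load(open("w1.pkl","rb"))
for n,u,z in [("hbR",(532,112),.006),("hbNR",(457,222),.006),("hbL",(228,66),.006),("b low+y",(187,342),.014),("b high+y",(433,405),.042)]: print(n,onz(w1,np.array(u)/1.5,z).round(4))
w=cams.capture("wrist");save(w,"w2.png",k=1.5);pickle.dump(w,open("w2.pkl","wb"))
for o in "chock pigment_jar water_bottle gypsum_medallion carving_board column".split(): print(o,[(np.round(d["at"]).tolist(),round(d["conf"],2)) for d in nets.boxes_of(o,w)][:3])
q=bot.sense();print(q["tcp_pos"],q["tool_rot"],q["q"])
```

```text
hbR [0.6478 0.4264 0.006 ]
hbNR [0.6296 0.3099 0.006 ]
hbL [0.3848 0.3521 0.006 ]
b low+y [0.4325 0.0921 0.014 ]
b high+y [0.6801 0.1421 0.042 ]
chock [([242.0, 236.0], 0.85)]
pigment_jar [([370.0, 93.0], 0.97)]
water_bottle [([393.0, 8.0], 0.59)]
gypsum_medallion [([325.0, 134.0], 0.71)]
carving_board [([179.0, 27.0], 0.63)]
column [([236.0, 0.0], 0.64)]
[ 0.53179659 -0.29729773  0.30500019] [-4.84256932e-04  8.72947262e-01  4.87814204e-01  3.80893195e-04] [ 0.05001624  0.49008335  0.62901964  1.53201125 -0.30075054  1.21803773
  0.17600536]
```

View pics/w2.png

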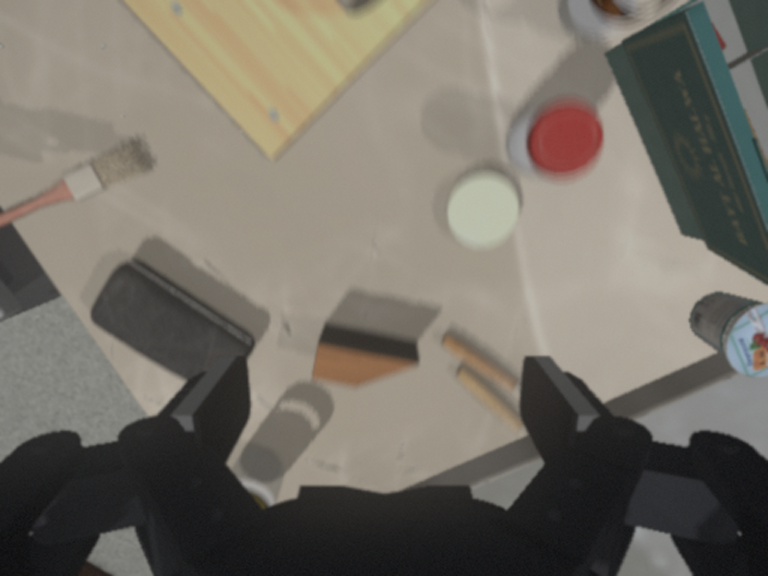

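This view shows the chock with its side-face sole line running from heel (323,345) to toe (418,362). The flat top is on the lower image side, (313,375) to (355,385). The sole faces the board, the disc is at (483,208), the jar lid at (565,138), and the bottle is at the lower left near (258,495).

Run:
```python
from h import *
import pickle
w=pickle.load(open("w2.pkl","rb"));P=pickle.load(open("p0.pkl","rb"));s,d=P["scene"],P["side"]
A,B,C,D=[onz(w,np.array(u)/1.5,.05)[:2] for u in[(323,345),(418,362),(313,375),(355,385)]]
print("A heel sole",A,"B toe",B,"C heel top",C,"D",D,"len",np.linalg.norm(A-B),np.linalg.norm(A-C),np.linalg.norm(C-D),"yaw",np.degrees(np.arctan2(*(B-A)[::-1])))
print("green base edge",[onz(w,np.array(u)/1.5,0)[:2].round(3) for u in[(326,325),(417,340)]])
tops=[tri([(s,np.array(a)/4+[180,220]),(w,np.array(b)/1.5),(d,np.array(c)/1.5)]) for a,b,c in[((318,70),(323,345),(366,342)),((436,74),(418,362),(408,347))]]
print("sole edge tri",tops)
print("disc",onz(w,(325,134),.015),"jar",onz(w,(370,93),.08),"bottle cap",onz(s,(238,239),.16),"base",onz(s,(239.5,288),0),onz(d,(306/1.5,330/1.5),.164))
print("board low-y",onz(w,np.array((273,158))/1.5,.014))
```

```text
A heel sole [ 0.43122366 -0.3498224 ] B toe [ 0.4968895  -0.41050582] C heel top [ 0.40631486 -0.37003976] D [ 0.43426308 -0.39948828] len 0.08941185539897836 0.03208098983666117 0.040599478665835 yaw -42.741784076871234
green base edge [array([ 0.429, -0.347]), array([ 0.5 , -0.41])]
sole edge tri [(array([ 0.42632208, -0.34924703,  0.04792497]), [np.float64(0.004046307639476175), np.float64(0.0042215709437662145), np.float64(0.0060474447486073375)]), (array([ 0.4985923 , -0.40986846,  0.0514019 ]), [np.float64(0.0012087929346361885), np.float64(0.00143801768275819), np.float64(0.002478547642396504)])]
disc [ 0.62752922 -0.3209013   0.015     ] jar [ 0.68372659 -0.29521513  0.08      ] bottle cap [ 0.27812292 -0.44020666  0.16      ] base [ 0.27427696 -0.44884801  0.        ] [ 0.2741996 -0.4465873  0.164    ]
board low-y [ 0.48136592 -0.18514593  0.014     ]
```

Emit:
play_rows(plan=[{"linear": [-0.65, -0.24, 0.2], "twist": [0, 0, 0], "hand": -1}, {"linear": [-0.65, -0.24, 0.2], "twist": [0, 0, 0], "hand": -1}, {"linear": [-0.65, -0.24, 0.2], "twist": [0, 0, -1], "hand": -1}, {"linear": [0, 0, 0.2], "twist": [0, 0, -1], "hand": -1}, {"linear": [0, 0, 0.2], "twist": [0, 0, -1], "hand": -1}, {"linear": [0, 0, 0.2], "twist": [0, 0, -1], "hand": -1}, {"linear": [0, 0, 0.2], "twist": [0, 0, -1], "hand": -1}, {"linear": [0, 0, 0.2], "twist": [0, 0, -1], "hand": -1}, {"linear": [0, 0, 0.2], "twist": [0, 0, -1], "hand": -1}, {"linear": [0, 0, 0], "twist": [0, 0, -1], "hand": -1}])

```text
clock: 5.7
tcp_pos: [0.433, -0.3743, 0.1963]
tool_rot: [-0.001, 0.443, 0.896, 0.0]
force: [0.2, 0.8, -0.4]
width: 0.0853
gripper_force: 0.0
```

Run:
```python
from h import *
import pickle
w=cams.capture("wrist");save(w,"w3.png",k=1.5);pickle.dump(w,open("w3.pkl","wb"))
print([(np.round(d["at"]).tolist(),round(d["conf"],2)) for d in nets.boxes_of("chock",w)][:3])
q=bot.sense();print(q["tcp_pos"],q["tool_rot"],q["q"])
```

```text
[([268.0, 187.0], 0.75), ([74.0, 361.0], 0.74)]
[ 0.43310055 -0.37493359  0.19712372] [-3.06699496e-05  4.44760006e-01  8.95649692e-01  4.07582514e-04] [ 0.45654241  0.47848533  0.26464151  1.777757   -0.15464581  0.90577101
  1.43753493]
```

View pics/w3.png

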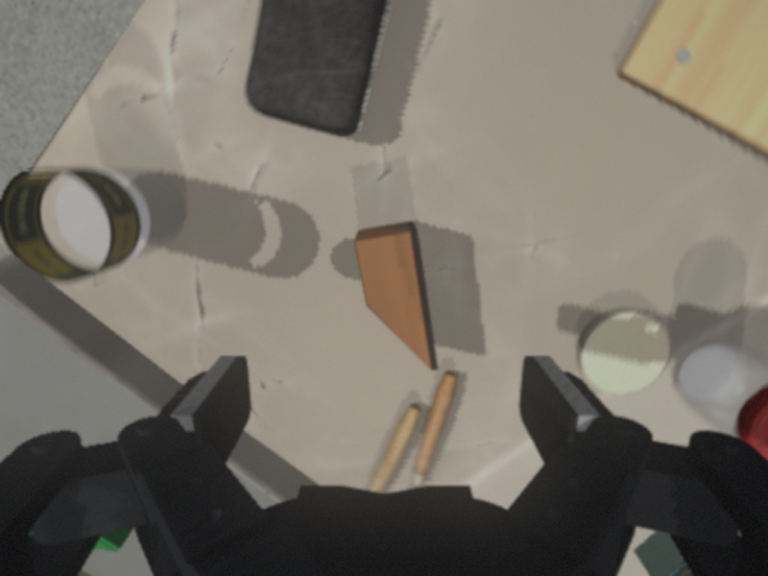

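The close view shows the chock heel between (357,238) and (413,224), the toe at (433,367) and the top corner at (366,303). The sole is on the right. I'll work out the correction.

```bash
cat >> h.py <<'E'
from scipy.spatial.transform import Rotation as Rn
def toolR(q): o=q["tool_rot"]; return Rn.from_quat([o[1],o[2],o[3],o[0]]).as_matrix()
E
python3 - <<'E'
from h import *
import pickle
w=pickle.load(open("w3.pkl","rb"))
A,B,C,D=[onz(w,np.array(u)/1.5,.05)[:2] for u in[(413,224),(434,367),(357,238),(366,303)]]
y=np.degrees(np.arctan2(*(B-A)[::-1]));print(A,B,C,D,np.linalg.norm(A-B),np.linalg.norm(A-C),np.linalg.norm(C-D),"yaw",y)
ux=(B-A)/np.linalg.norm(B-A); n=np.array([-ux[1],ux[0]]); G=A+ux*.022-n*.02
q=bot.sense();R=toolR(q);print("G",G,"move tool",R.T@(np.array([*G,.032])-q["tcp_pos"])/.06,"tool y yaw",np.degrees(np.arctan2(R[1,1],R[0,1])),"want",y+90)
E
```

```text
[ 0.42776585 -0.33898597] [ 0.4985177  -0.40568479] [ 0.40552192 -0.3669394 ] [ 0.4352708  -0.39737757] 0.09723454386734097 0.03572375599434204 0.042561452987867225 yaw -43.310999071046226
G [ 0.4300548  -0.36862987] move tool [0.11323347 0.02112041 2.75212511] tool y yaw 37.18401678011684 want 46.689000928953774
```

Emit:
play_rows(plan=[{"linear": [0.11, 0.02, 0.5], "twist": [0, 0, -0.55], "hand": -1}, {"linear": [0, 0, 0.7], "twist": [0, 0, -0.55], "hand": -1}, {"linear": [0, 0, 0.7], "twist": [0, 0, 0], "hand": -1}, {"linear": [0, 0, 0.5], "twist": [0, 0, 0], "hand": -1}, {"linear": [0, 0, 0.35], "twist": [0, 0, 0], "hand": -1}, {"linear": [0, 0, 0], "twist": [0, 0, 0], "hand": 1}, {"linear": [0, 0, 0], "twist": [0, 0, 0], "hand": 1}, {"linear": [0, 0, 0], "twist": [0, 0, 0], "hand": 1}, {"linear": [0, 0, 0], "twist": [0, 0, 0], "hand": 1}, {"linear": [0, 0, 0], "twist": [0, 0, 0], "hand": 1}])

```text
clock: 7.05
tcp_pos: [0.4299, -0.3705, 0.0338]
tool_rot: [0.001, 0.372, 0.928, -0.0]
force: [0.4, 1.9, 6.5]
width: 0.0391
gripper_force: 60.6
```

Emit:
play_rows(plan=[{"linear": [0, 0, -0.6], "twist": [0, 0, 0], "hand": 1}, {"linear": [0, 0, -0.6], "twist": [0, 0, 0], "hand": 1}, {"linear": [0, 0, 0], "twist": [0.7, 0, 0], "hand": 1}, {"linear": [0, 0, 0], "twist": [1, 0, 0], "hand": 1}, {"linear": [0, 0, 0], "twist": [1, 0, 0], "hand": 1}, {"linear": [0, 0, 0], "twist": [1, 0, 0], "hand": 1}, {"linear": [0, 0, 0], "twist": [1, 0, 0], "hand": 1}, {"linear": [0, 0, 0], "twist": [1, 0, 0], "hand": 1}, {"linear": [0, 0, 0], "twist": [0.6, 0, 0], "hand": 1}, {"linear": [0, 0, 0], "twist": [0, 0, 0], "hand": 1}])

```text
clock: 8.3
tcp_pos: [0.4304, -0.3686, 0.1026]
tool_rot: [-0.169, 0.329, 0.827, -0.423]
force: [-0.4, 0.8, -2.6]
width: 0.0393
gripper_force: 61.1
```

Run:
```python
from h import *
q=bot.sense();R=toolR(q);print(q["tcp_pos"],q["q"],q["width"]);print(R.round(3),np.degrees(np.arccos(-R[2,2])))
c=lambda v:q["tcp_pos"]+R@np.array(v)
print("edge",c([0,.02,.034]),"top-low",c([0,-.02,.034]),"soleupper",c([0,.02,-.016]),"tip outer",c([0,.036,.008]))
```

```text
[ 0.43036925 -0.36860399  0.10264304] [-0.21897535  1.01794129  0.72407936  1.75969921  0.29901266  0.96832472
  0.94379007] 0.03934083626515196
[[-0.726  0.402 -0.558]
 [ 0.688  0.426 -0.588]
 [ 0.002 -0.81  -0.586]] 54.14475707975839
edge [ 0.41943473 -0.38006757  0.06651794] top-low [ 0.40336038 -0.39711351  0.09893786] soleupper [ 0.44733429 -0.35067559  0.09580491] tip outer [ 0.44037224 -0.35796536  0.0687792 ]
```

Emit:
play_rows(plan=[{"linear": [0, 0.3, 0.2], "twist": [0, 0, 0], "hand": 1}, {"linear": [0, 0.35, 0.26], "twist": [0, 0, 0], "hand": 1}, {"linear": [0, 0.17, 0.13], "twist": [0, 0, 0], "hand": 1}, {"linear": [0, 0, 0], "twist": [0, 0, 0], "hand": 1}, {"linear": [0, 0, 0], "twist": [0, 0, 0], "hand": -0.15}, {"linear": [0, 0, 0], "twist": [0, 0, 0], "hand": -0.15}, {"linear": [0, 0, -0.25], "twist": [0, 0, 0], "hand": -0.15}, {"linear": [0, 0, -0.5], "twist": [0, 0, 0], "hand": -0.15}, {"linear": [0, 0, -0.7], "twist": [0, 0, 0], "hand": -0.15}, {"linear": [0, 0, -0.7], "twist": [0, 0, 0], "hand": -0.15}])

```text
clock: 9.55
tcp_pos: [0.5023, -0.2931, 0.1209]
tool_rot: [-0.169, 0.331, 0.827, -0.422]
force: [0.3, -0.2, 0.4]
width: 0.0488
gripper_force: 0.0
```

Run:
```python
from h import *
import pickle
w=cams.capture("wrist");s=cams.capture("scene");pickle.dump((w,s),open("w4.pkl","wb"))
a=cv2.resize(w["img"],(512,384));b=cv2.resize(s["img"][215:275,230:310],(512,384),interpolation=cv2.INTER_CUBIC)
cv2.imwrite("pics/w4.png",cv2.resize(np.vstack([a,b])[:,:,::-1],(400,600)))
q=bot.sense();print(q["tcp_pos"],q["force"],q["width"])
for p in(w,s): print([(np.round(d["at"]).tolist(),round(d["conf"],2)) for d in nets.boxes_of("chock",p)][:3])
```

```text
[ 0.50612437 -0.29151813  0.12144272] [ 0.19580113 -0.57166714 -0.36420633] 0.048811453072016654
[([293.0, 199.0], 0.89), ([166.0, 227.0], 0.74)]
[([317.0, 322.0], 0.69), ([271.0, 249.0], 0.64)]
```

View pics/w4.png

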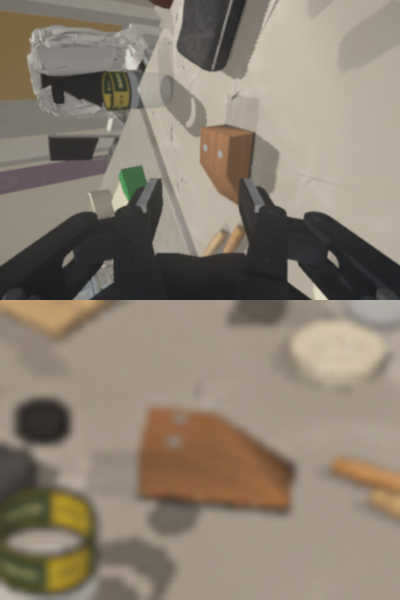

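The crop shows the chock now standing on its base: profile side to the scene camera, flat top with screw dots, and the dark sole below. I'll straighten the tool above it and look from above.

Emit:
play_rows(plan=[{"linear": [0, -0.8, -0.6], "twist": [-0.5, 0, 0], "hand": -1}, {"linear": [0, 0, -0.3], "twist": [-0.9, 0, 0], "hand": -1}, {"linear": [0, 0, 0], "twist": [-1, 0, 0], "hand": -1}, {"linear": [0, 0, 0], "twist": [-1, 0, 0], "hand": -1}, {"linear": [0, 0, 0], "twist": [-1, 0, 0], "hand": -1}, {"linear": [0, 0, 0], "twist": [-1, 0, 0], "hand": -1}, {"linear": [0, 0, 0], "twist": [-0.9, 0, 0], "hand": -1}, {"linear": [0, -0.7, 0], "twist": [0, 0, 0], "hand": -1}, {"linear": [0, -0.7, 0], "twist": [0, 0, 0], "hand": -1}, {"linear": [0, -0.2, 0], "twist": [0, 0, 0], "hand": -1}])

```text
clock: 11.0
tcp_pos: [0.4413, -0.3558, 0.1907]
tool_rot: [-0.001, 0.374, 0.927, -0.001]
force: [-0.1, -0.5, 0.3]
width: 0.0853
gripper_force: 0.0
```

Run:
```python
from h import *
import pickle
w=cams.capture("wrist");save(w,"w5.png",k=1.5);pickle.dump(w,open("w5.pkl","wb"))
q=bot.sense();print(q["tcp_pos"],toolR(q).round(3),q["width"],q["q"])
```

```text
[ 0.44144811 -0.35591901  0.1907245 ] [[-0.72   0.694 -0.002]
 [ 0.694  0.72  -0.001]
 [ 0.001 -0.002 -1.   ]] 0.08538516787414056 [ 0.3420017   0.49201442  0.38296086  1.80231963 -0.22662116  0.89178955
  1.63079778]
```

View pics/w5.png

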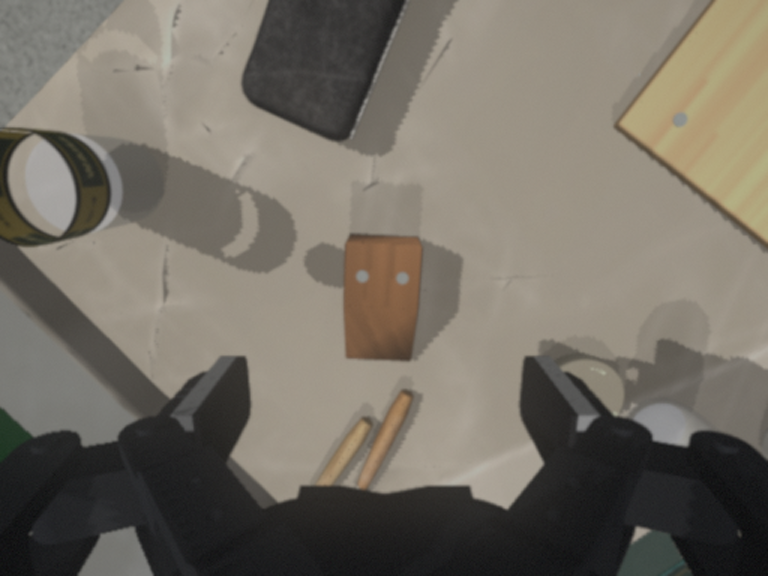

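It is upright. The heel edge runs (347,236)–(421,238), the toe (347,358)–(411,360), and the board's low −y corner is at (618,125).

Run:
```python
from h import *
import pickle
w=pickle.load(open("w5.pkl","rb"))
o=lambda u,z:onz(w,np.array(u)/1.5,z)[:2]
a,b=o((347,236),.04),o((421,238),.04);c,d=o((347,358),.003),o((411,360),.003)
H=(a+b)/2;T=(c+d)/2;print("w",np.linalg.norm(a-b),np.linalg.norm(c-d),"len",np.linalg.norm(T-H))
u=(T-H)/np.linalg.norm(T-H);G=H+u*.022;print("yaw",np.degrees(np.arctan2(u[1],u[0])),"H",H,"T",T)
q=bot.sense();R=toolR(q);print("move",R.T@(np.array([*G,.016])-q["tcp_pos"])/.06,"tool yaw(-x)",np.degrees(np.arctan2(-R[1,0],-R[0,0])))
print("corner",o((618,125),.014),"edge pt",o((768,250),.026), o((714,0),.014))
```

```text
w 0.04668820222721654 0.04912572888630394 len 0.1001364062916789
yaw -46.24847526375413 H [ 0.42462823 -0.34079466] T [ 0.49387579 -0.41312775]
move [ 0.00740242 -0.02257242  2.9121292 ] tool yaw(-x) -43.957395270995576
corner [ 0.48032068 -0.18251636] edge pt [ 0.61328413 -0.16013173] [ 0.46247664 -0.09346792]
```

Emit:
play_rows(plan=[{"linear": [0, -0.02, 0.5], "twist": [0, 0, 0.2], "hand": -1}, {"linear": [0, 0, 0.7], "twist": [0, 0, 0], "hand": -1}, {"linear": [0, 0, 0.7], "twist": [0, 0, 0], "hand": -1}, {"linear": [0, 0, 0.6], "twist": [0, 0, 0], "hand": -1}, {"linear": [0, 0, 0.4], "twist": [0, 0, 0], "hand": -1}, {"linear": [0, 0, 0], "twist": [0, 0, 0], "hand": 1}, {"linear": [0, 0, 0], "twist": [0, 0, 0], "hand": 1}, {"linear": [0, 0, 0], "twist": [0, 0, 0], "hand": 1}, {"linear": [0, 0, 0], "twist": [0, 0, 0], "hand": 1}, {"linear": [0, 0, -0.5], "twist": [0, 0, 0], "hand": 1}])

```text
clock: 12.3
tcp_pos: [0.4435, -0.3532, 0.0461]
tool_rot: [-0.001, 0.386, 0.923, 0.0]
force: [-0.5, 0.3, -2.2]
width: 0.0492
gripper_force: 61.9
```

Emit:
play_rows(plan=[{"linear": [0, 0, -0.7], "twist": [0, 0, 0], "hand": 1}, {"linear": [0.45, 0.585, -0.33], "twist": [0, 0, 0], "hand": 1}, {"linear": [0.45, 0.585, -0.33], "twist": [0, 0, 0], "hand": 1}, {"linear": [0.45, 0.585, -0.33], "twist": [0, 0, 0], "hand": 1}, {"linear": [0.45, 0.585, -0.33], "twist": [0, 0, 0], "hand": 1}, {"linear": [0.45, 0.585, -0.33], "twist": [0, 0, 0], "hand": 1}, {"linear": [0.45, 0.585, -0.33], "twist": [0, 0, -0.6], "hand": 1}, {"linear": [0, 0, 0], "twist": [0, 0, -1], "hand": 1}, {"linear": [0, 0, 0], "twist": [0, 0, -1], "hand": 1}, {"linear": [0, 0, 0], "twist": [0, 0, -1], "hand": 1}])

```text
clock: 13.55
tcp_pos: [0.4802, -0.0905, 0.2081]
tool_rot: [0.0, 0.123, 0.992, 0.0]
force: [-0.0, -0.7, -1.8]
width: 0.0495
gripper_force: 62.1
```

Emit:
play_rows(plan=[{"linear": [0, 0, 0], "twist": [0, 0, -1], "hand": 1}, {"linear": [0, 0, 0], "twist": [0, 0, -1], "hand": 1}, {"linear": [0, 0, 0], "twist": [0, 0, -0.7], "hand": 1}, {"linear": [0, 0, 0], "twist": [0, 0, -0.3], "hand": 1}, {"linear": [0, 0, 0], "twist": [0, 0, 0], "hand": 1}, {"linear": [0, 0, 0], "twist": [0, 0, 0], "hand": 1}, {"linear": [0, 0, 0], "twist": [0, 0, 0], "hand": 1}, {"linear": [0, 0, 0], "twist": [0, 0, 0], "hand": 1}, {"linear": [0, 0, 0], "twist": [0, 0, 0], "hand": 1}, {"linear": [0, 0, 0], "twist": [0, 0, 0], "hand": 1}])

```text
clock: 14.8
tcp_pos: [0.4803, -0.0909, 0.2076]
tool_rot: [-0.0, -0.099, 0.995, -0.0]
force: [-0.0, -0.8, -2.5]
width: 0.0496
gripper_force: 62.1
```

Run:
```python
from h import *
import pickle
w=cams.capture("wrist");save(w,"w6.png",k=1.5);pickle.dump(w,open("w6.pkl","wb"))
q=bot.sense();R=toolR(q);print(q["tcp_pos"],R.round(3),q["width"],q["q"],np.degrees(np.arctan2(-R[1,0],-R[0,0])))
for o in "chock column sanding_block carving_board".split(): print(o,[(np.round(d["at"]).tolist(),round(d["conf"],2)) for d in nets.boxes_of(o,w)][:3])
```

```text
[ 0.48031312 -0.09087532  0.20763253] [[-0.98  -0.197 -0.   ]
 [-0.197  0.98  -0.   ]
 [ 0.    -0.    -1.   ]] 0.04934116266704997 [-0.04552528  0.34272483  0.184685    1.96538742 -0.08288633  0.8406392
  1.95298597] 11.355478733316938
chock [([259.0, 264.0], 0.68)]
column [([382.0, 354.0], 0.63)]
sanding_block [([364.0, 225.0], 0.85)]
carving_board [([308.0, 185.0], 0.77)]
```

View pics/w6.png

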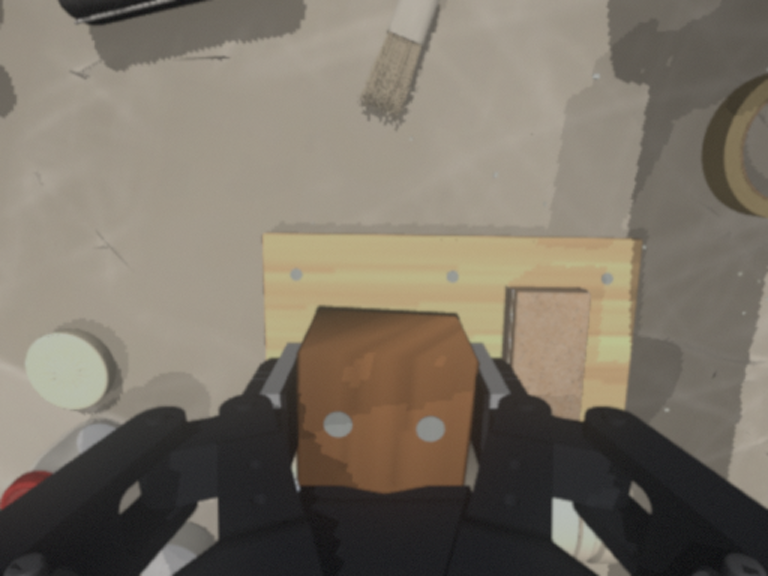

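The view shows the board's low edge (265,234)–(640,239) and the sanding block's low top end (515,292)–(588,294). The chock is held level with the heel towards the camera, and the column is hidden behind the gripper except at (570,535).

Run:
```python
from h import *
import pickle
w=pickle.load(open("w6.pkl","rb"));w1=pickle.load(open("w1.pkl","rb"));P=pickle.load(open("p0.pkl","rb"));s,d=P["scene"],P["side"]
o=lambda p,u,z:onz(p,np.array(u)/1.5,z)
a,b=o(w,(265,234),.014),o(w,(640,239),.014);print(a,b,np.linalg.norm(a-b))
yv=(b-a)[:2]/np.linalg.norm(b-a);xv=np.array([yv[1],-yv[0]]);yaw=np.degrees(np.arctan2(xv[1],xv[0]));M=(a+b)[:2]/2+xv*.1293
print("yaw",yaw,"board origin",M)
# check with w1 corners
for n,u,z in [("low+y",(187,342),.014),("high+y",(433,405),.042)]:
    X=o(w1,u,z)[:2]-M; print(n,X@xv,X@yv)
def deck(p,u,h): # intersect with plane deck + h
    c,v=ray(p,np.array(u)/1.5); N=np.array([*(-np.sin(.105)*xv),np.cos(.105)]); p0=np.array([*M,.028])+N*h
    X=c+v*((p0-c)@N)/(v@N); return np.array([(X[:2]-M)@xv/np.cos(.105)-0*h,(X[:2]-M)@yv,X[2]])
for u in[(515,292),(588,294)]:print("sand top low",deck(w,u,.028))
for u in[(508,288)]:print("sand base low",deck(w,u,.0))
print("sand right/left edges lower",deck(w,(585,400),.028),deck(w,(513,370),.028))
# column: scene far end / near end centers
for nm,p,u in [("side near end",d,(427,272)),("scene near end",s,(404,279))]: print(nm,"at h=44",deck(p,u,.044))
X,r=tri([(s,np.array((404,279))/1.5),(d,np.array((427,272))/1.5)]);print("near end c",(X[:2]-M)@xv,(X[:2]-M)@yv,X[2],r)
print("w1 far end",deck(w1,(333,443),.044))
for i in (60,): 
    print("chock heel top edge yaw", )
q=bot.sense();R=toolR(q)
c,dd=[R.T@(o(w,u,.2076-.016+.04)-q["tcp_pos"]) for u in[(316,308),(457,316)]];print("heel corners in tool",c,dd)
```

```text
[ 0.48023958 -0.17847191  0.014     ] [0.42961943 0.09090921 0.014     ] 0.27409593994985
yaw 10.642500617077468 board origin [ 0.58200537 -0.01990217]
low+y -0.1262845417966101 0.1376687417236454
high+y 0.12633154232303703 0.14107704666081278
sand top low [-0.0973736   0.03855973  0.04594961]
sand top low [-0.09658191  0.08869226  0.04603259]
sand base low [-0.09254379  0.04147158  0.01830075]
sand right/left edges lower [-0.0202218   0.09328106  0.05403567] [-0.04209869  0.04048641  0.05174282]
side near end at h=44 [ 0.0538994  -0.11320524  0.07789271]
scene near end at h=44 [ 0.04820097 -0.12236889  0.07729548]
near end c 0.047538039196212724 -0.12255879919628086 0.08044739838121667 [np.float64(0.0026200335676230006), np.float64(0.0026200335676230904)]
w1 far end [0.03882046 0.10064093 0.07631233]
chock heel top edge yaw
heel corners in tool [ 0.03159939 -0.01663637 -0.02397443] [ 0.02944906  0.01930251 -0.02397376]
```

```bash
cat >> h.py <<'E'
M=np.array([.5820,-.0199]);yw=np.radians(10.64);xv=np.array([np.cos(yw),np.sin(yw)]);yv=np.array([-xv[1],xv[0]]);a6=.105
def bpt(X,Y,h): return np.array([*(M+xv*(X*np.cos(a6)-h*np.sin(a6))+yv*Y),.028+X*np.sin(a6)+h*np.cos(a6)])
def binv(P): 
    e=np.array(P[:2])-M; u=e@xv; z=P[2]-.028; return np.array([u*np.cos(a6)+z*np.sin(a6), e@yv, -u*np.sin(a6)+z*np.cos(a6)])
E
python3 - <<'E'
from h import *
q=bot.sense();R=toolR(q);t=bpt(-.08,-.018,.021);print(t,binv(t),np.linalg.norm(t[:2]),R.T@(t-q["tcp_pos"])/.06, binv(q["tcp_pos"]))
E
```

```text
[ 0.50496885 -0.05268655  0.04049977] [-0.08  -0.018  0.021] 0.5077099696236171 [-0.52847545  0.5432251   2.78540588] [-0.09360475 -0.05098984  0.19048421]
```

Emit:
play_rows(plan=[{"linear": [-0.22, 0.27, 0.3], "twist": [0, -0.35, 0.08], "hand": 1}, {"linear": [-0.22, 0.27, 0.5], "twist": [0, -0.35, 0], "hand": 1}, {"linear": [0.1, 0, 0.5], "twist": [0, 0, 0], "hand": 1}, {"linear": [0, 0, 0.5], "twist": [0, 0, 0], "hand": 1}, {"linear": [0, 0, 0.4], "twist": [0, 0, 0], "hand": 1}, {"linear": [0, 0, 0.3], "twist": [0, 0, 0], "hand": 1}, {"linear": [0, 0, 0.1], "twist": [0, 0, 0], "hand": 1}, {"linear": [0, 0, 0], "twist": [0, 0, 0], "hand": 1}, {"linear": [0, 0, 0], "twist": [0, 0, 0], "hand": 1}, {"linear": [0, 0, 0], "twist": [0, 0, 0], "hand": 1}])

```text
clock: 16.3
tcp_pos: [0.5072, -0.0528, 0.053]
tool_rot: [0.053, -0.093, 0.994, 0.005]
force: [-0.3, 0.0, -1.7]
width: 0.0499
gripper_force: 61.8
```

```bash
cat > look.py <<'E'
from h import *
import pickle,sys
q=bot.sense();R=toolR(q);print("tcp b",binv(q["tcp_pos"]).round(4),"F",q["force"].round(2),"w",q["width"],"tilt/yaw",np.degrees(np.arctan2(-R[1,0],-R[0,0])),-R[2,0])
print("tool axes in board (x should be -1,0,0):",(np.array([np.r_[xv,0],np.r_[yv,0]])@R).round(3).tolist())
P={n:cams.capture(n) for n in("scene","side","wrist")};pickle.dump(P,open(sys.argv[1]+".pkl","wb"))
if len(sys.argv)>2:
    P0=pickle.load(open(sys.argv[2]+".pkl","rb"))
    for n,(u0,v0,u1,v1) in {"scene":(250,165,285,200),"side":(268,160,300,195)}.items():
        g=[cv2.cvtColor(p[n]["img"],cv2.COLOR_RGB2GRAY)[v0:v1,u0:u1].astype(np.float32) for p in(P0,P)]
        Wm=np.eye(2,3,dtype=np.float32)
        cc,Wm=cv2.findTransformECC(g[0],g[1],Wm,cv2.MOTION_TRANSLATION);sh=Wm[:,2]
        # predicted px per 10mm upslope
        c=bpt(.045,-.11,.044);c2=bpt(.055,-.11,.044);print(n,"shift px",sh.round(2),"cc",round(cc,4),"per 10mm",(proj(P[n],c2)-proj(P[n],c)).round(2),"diff",np.abs(g[0]-g[1]).mean().round(2))
E
python3 look.py A p0
```

```text
tcp b [-0.0766 -0.0185  0.0332] F [-0.27  0.03 -1.68] w 0.04985971720165936 tilt/yaw 10.669674067998004 0.10591475006200135
tool axes in board (x should be -1,0,0): [[-0.994, -0.001, 0.106], [-0.001, 1.0, 0.0]]
scene shift px [-0.92  0.82] cc 0.865 per 10mm [ 1.64 -1.11] diff 13.9
side shift px [-0.3   0.83] cc 0.5453 per 10mm [ 2.13 -0.81] diff 17.97
```

Emit:
play_rows(plan=[{"linear": [0, 0, 0.1], "twist": [0, 0, 0], "hand": 1}, {"linear": [-0.1, 0, 0.08], "twist": [0, 0, 0], "hand": 1}, {"linear": [-0.1, 0, 0.05], "twist": [0, 0, 0], "hand": 1}, {"linear": [-0.1, 0, 0.02], "twist": [0, 0, 0], "hand": 1}, {"linear": [0, 0, 0], "twist": [0, 0, 0], "hand": 1}, {"linear": [0, 0, 0], "twist": [0, 0, 0], "hand": 1}, {"linear": [0, 0, 0], "twist": [0, 0, 0], "hand": 1}, {"linear": [0, 0, 0], "twist": [0, 0, 0], "hand": 1}, {"linear": [0, 0, 0], "twist": [0, 0, 0], "hand": 1}, {"linear": [0, 0, 0], "twist": [0, 0, 0], "hand": 1}])

```text
clock: 17.7
tcp_pos: [0.524, -0.0496, 0.0394]
tool_rot: [0.05, -0.092, 0.994, 0.005]
force: [-11.0, -0.9, 12.9]
width: 0.0495
gripper_force: 63.9
```

```bash
python3 look.py B A
python3 - <<'E'
from h import *
import pickle
P=pickle.load(open("B.pkl","rb"))
a=P["scene"]["img"][130:230,180:300];b=P["side"]["img"][120:220,200:320]
cv2.imwrite("pics/b.png",np.vstack([cv2.resize(x,(600,500),interpolation=cv2.INTER_CUBIC)[100:400] for x in(a,b)])[:,:,::-1])
E
```

```text
tcp b [-0.061  -0.0185  0.0179] F [-10.97  -0.87  12.89] w 0.04945882303746815 tilt/yaw 10.608784794327955 0.10133433395451175
tool axes in board (x should be -1,0,0): [[-0.995, 0.0, 0.101], [0.001, 1.0, 0.001]]
scene shift px [0.12 0.05] cc 0.9951 per 10mm [ 1.64 -1.11] diff 1.38
side shift px [0.28 0.1 ] cc 0.9766 per 10mm [ 2.13 -0.81] diff 2.33
```

Emit:
play_rows(plan=[{"linear": [0, 0, -0.05], "twist": [0, 0, 0], "hand": 1}, {"linear": [0, 0, 0], "twist": [0, 0, 0], "hand": 1}, {"linear": [0, 0, 0], "twist": [0, 0, 0], "hand": 1}, {"linear": [0, 0, 0], "twist": [0, 0, 0], "hand": 1}, {"linear": [0, 0, 0], "twist": [0, 0, 0], "hand": 1}, {"linear": [0, 0, 0], "twist": [0, 0, 0], "hand": 1}, {"linear": [0, 0, 0], "twist": [0, 0, 0], "hand": 1}, {"linear": [0, 0, 0], "twist": [0, 0, 0], "hand": 1}, {"linear": [0, 0, 0], "twist": [0, 0, 0], "hand": 1}, {"linear": [0, 0, 0], "twist": [0, 0, 0], "hand": 1}])

```text
clock: 19.1
tcp_pos: [0.5256, -0.0492, 0.0423]
tool_rot: [0.052, -0.093, 0.994, 0.005]
force: [0.1, 0.4, -2.3]
width: 0.0488
gripper_force: 61.9
```

```bash
python3 look.py C A
```

```text
tcp b [-0.059  -0.0184  0.0206] F [ 0.1   0.38 -2.29] w 0.04884806957763331 tilt/yaw 10.666640049015252 0.10484591880966986
tool axes in board (x should be -1,0,0): [[-0.994, -0.0, 0.105], [-0.0, 1.0, 0.0]]
scene shift px [0.1  0.02] cc 0.9951 per 10mm [ 1.64 -1.11] diff 1.28
side shift px [0.29 0.05] cc 0.9666 per 10mm [ 2.13 -0.81] diff 2.38
```

View pics/b.png

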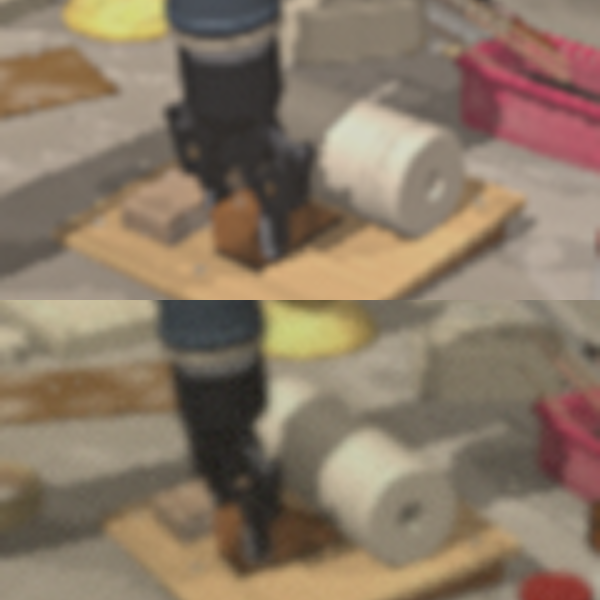

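Emit:
play_rows(plan=[{"linear": [0, 0, 0.02], "twist": [0, 0, 0], "hand": 1}, {"linear": [-0.03, 0, 0], "twist": [0, 0, 0], "hand": 1}, {"linear": [-0.03, 0, 0], "twist": [0, 0, 0], "hand": 1}, {"linear": [0, 0, 0], "twist": [0, 0, 0], "hand": 1}, {"linear": [0, 0, 0], "twist": [0, 0, 0], "hand": 1}, {"linear": [0, 0, 0], "twist": [0, 0, 0], "hand": 1}, {"linear": [0, 0, 0], "twist": [0, 0, 0], "hand": 1}, {"linear": [0, 0, 0], "twist": [0, 0, 0], "hand": 1}, {"linear": [0, 0, 0], "twist": [0, 0, 0], "hand": 1}, {"linear": [0, 0, 0], "twist": [0, 0, 0], "hand": 1}])

```text
clock: 20.5
tcp_pos: [0.5292, -0.0485, 0.0415]
tool_rot: [0.052, -0.093, 0.994, 0.005]
force: [-1.8, -0.0, -2.6]
width: 0.0496
gripper_force: 61.6
```

```bash
python3 look.py D C
```

```text
tcp b [-0.0555 -0.0183  0.0194] F [-1.82 -0.01 -2.56] w 0.04957915033709905 tilt/yaw 10.66918427941314 0.10461372143083504
tool axes in board (x should be -1,0,0): [[-0.995, -0.001, 0.105], [-0.001, 1.0, 0.0]]
scene shift px [ 0.15 -0.13] cc 0.9927 per 10mm [ 1.64 -1.11] diff 1.46
side shift px [ 0.28 -0.13] cc 0.9712 per 10mm [ 2.13 -0.81] diff 2.02
```

Emit:
play_rows(plan=[{"linear": [0, 0, 0.02], "twist": [0, 0, 0], "hand": 1}, {"linear": [-0.02, 0, 0.005], "twist": [0, 0, 0], "hand": 1}, {"linear": [-0.025, 0, 0], "twist": [0, 0, 0], "hand": 1}, {"linear": [0, 0, 0], "twist": [0, 0, 0], "hand": 1}, {"linear": [0, 0, 0], "twist": [0, 0, 0], "hand": 1}, {"linear": [0, 0, 0], "twist": [0, 0, 0], "hand": 1}, {"linear": [0, 0, 0], "twist": [0, 0, 0], "hand": 1}, {"linear": [0, 0, 0], "twist": [0, 0, 0], "hand": 1}, {"linear": [0, 0, 0], "twist": [0, 0, 0], "hand": 1}, {"linear": [0, 0, 0], "twist": [0, 0, 0], "hand": 1}])

```text
clock: 21.9
tcp_pos: [0.5318, -0.0482, 0.0403]
tool_rot: [0.052, -0.093, 0.994, 0.005]
force: [-5.6, -1.3, 4.3]
width: 0.0494
gripper_force: 62.6
```

```bash
python3 look.py E C
```

```text
tcp b [-0.0529 -0.0185  0.018 ] F [-5.62 -1.28  4.28] w 0.049416319284882215 tilt/yaw 10.649706813889413 0.10448828450215183
tool axes in board (x should be -1,0,0): [[-0.995, -0.0, 0.104], [-0.0, 1.0, 0.0]]
scene shift px [ 0.36 -0.3 ] cc 0.9622 per 10mm [ 1.64 -1.11] diff 2.5
side shift px [ 0.56 -0.18] cc 0.9931 per 10mm [ 2.13 -0.81] diff 2.8
```

Emit:
play_rows(plan=[{"linear": [0, 0, 0], "twist": [0, 0, 0], "hand": -0.45}, {"linear": [0, 0, 0], "twist": [0, 0, 0], "hand": -0.45}, {"linear": [0, 0, 0], "twist": [0, 0, 0], "hand": -0.45}, {"linear": [0, 0, -0.3], "twist": [0, 0, 0], "hand": -0.45}, {"linear": [0, 0, -0.5], "twist": [0, 0, 0], "hand": -0.45}, {"linear": [0.3, 0, -0.8], "twist": [0, 0.35, 0], "hand": -0.45}, {"linear": [0.3, 0, -0.8], "twist": [0, 0.35, 0], "hand": -1}, {"linear": [0.3, 0, -0.5], "twist": [0, 0, 0], "hand": -1}, {"linear": [0, 0, 0], "twist": [0, 0, 0], "hand": -1}, {"linear": [0, 0, 0], "twist": [0, 0, 0], "hand": -1}])

```text
clock: 23.3
tcp_pos: [0.467, -0.0601, 0.2105]
tool_rot: [0.0, -0.093, 0.996, 0.0]
force: [-0.4, 0.3, -0.2]
width: 0.0855
gripper_force: 0.0
```

```bash
python3 look.py F C
python3 - <<'E'
from h import *
import pickle
w=cams.capture("wrist");pickle.dump(w,open("w7.pkl","wb"));save(w,"w7.png",k=1.5)
for o in "chock column sanding_block".split(): print(o,[(np.round(d["at"]).tolist(),round(d["conf"],2)) for d in nets.boxes_of(o,w)][:3])
print(bot.sense()["q"])
E
```

```text
tcp b [-0.1007 -0.0182  0.1941] F [-0.42  0.3  -0.17] w 0.0854799821772305 tilt/yaw 10.691043649417061 0.00033444521743188993
tool axes in board (x should be -1,0,0): [[-1.0, -0.001, 0.0], [-0.001, 1.0, 0.0]]
scene shift px [ 0.6  -0.31] cc 0.9166 per 10mm [ 1.64 -1.11] diff 8.7
side shift px [ 0.61 -0.14] cc 0.7787 per 10mm [ 2.13 -0.81] diff 10.71
chock [([256.0, 253.0], 0.57)]
column [([256.0, 249.0], 0.66), ([258.0, 308.0], 0.65)]
sanding_block [([331.0, 233.0], 0.87)]
[-0.13225589  0.31571667  0.21364982  2.0029948  -0.08927427  0.8327838
  1.88839009]
```

Run:
```python
from h import *
import pickle
w=pickle.load(open("w7.pkl","rb"))
def deck(p,u,h):
    c,v=ray(p,u);N=np.array([*(-np.sin(a6)*xv),np.cos(a6)]);p0=bpt(0,0,h);X=c+v*((p0-c)@N)/(v@N);return binv(X)
print("sand net",deck(w,(331,233),.028),"chock",deck(w,(256,253),.03))
# rows across block: print hue/brightness profile along predicted line at X=-.07
lab=cv2.cvtColor(cv2.GaussianBlur(w["img"],(3,3),0),cv2.COLOR_RGB2LAB).astype(int)
for X in(-.085,-.07,-.05):
    print(X,[(round(y,3),*lab[tuple(np.round(proj(w,bpt(X,y,.028))[::-1]).astype(int))]) for y in np.arange(.026,.106,.004)])
print("along",[(round(x,3),*lab[tuple(np.round(proj(w,bpt(x,.065,.028))[::-1]).astype(int))]) for x in np.arange(-.112,-.01,.004)])
```

```text
sand net [-0.05978562  0.06099363  0.028     ] chock [-0.03863285 -0.01761029  0.03      ]
-0.085 [(np.float64(0.026), np.int64(159), np.int64(131), np.int64(150)), (np.float64(0.03), np.int64(159), np.int64(131), np.int64(150)), (np.float64(0.034), np.int64(133), np.int64(131), np.int64(145)), (np.float64(0.038), np.int64(120), np.int64(129), np.int64(136)), (np.float64(0.042), np.int64(147), np.int64(133), np.int64(142)), (np.float64(0.046), np.int64(150), np.int64(133), np.int64(143)), (np.float64(0.05), np.int64(148), np.int64(133), np.int64(143)), (np.float64(0.054), np.int64(148), np.int64(132), np.int64(143)), (np.float64(0.058), np.int64(146), np.int64(133), np.int64(143)), (np.float64(0.062), np.int64(149), np.int64(132), np.int64(143)), (np.float64(0.066), np.int64(149), np.int64(133), np.int64(143)), (np.float64(0.07), np.int64(148), np.int64(133), np.int64(144)), (np.float64(0.074), np.int64(150), np.int64(133), np.int64(143)), (np.float64(0.078), np.int64(151), np.int64(133), np.int64(143)), (np.float64(0.082), np.int64(151), np.int64(133), np.int64(143)), (np.float64(0.
[... 4000 characters left out ...]
, np.int64(133), np.int64(142)), (np.float64(-0.048), np.int64(150), np.int64(133), np.int64(142)), (np.float64(-0.044), np.int64(152), np.int64(132), np.int64(141)), (np.float64(-0.04), np.int64(151), np.int64(132), np.int64(142)), (np.float64(-0.036), np.int64(147), np.int64(132), np.int64(143)), (np.float64(-0.032), np.int64(146), np.int64(133), np.int64(142)), (np.float64(-0.028), np.int64(144), np.int64(133), np.int64(143)), (np.float64(-0.024), np.int64(146), np.int64(133), np.int64(142)), (np.float64(-0.02), np.int64(138), np.int64(132), np.int64(142)), (np.float64(-0.016), np.int64(134), np.int64(132), np.int64(141)), (np.float64(-0.012), np.int64(134), np.int64(133), np.int64(141))]
```

Emit:
play_rows(plan=[{"linear": [0, 0, 0], "twist": [0, -0.35, 0], "hand": -0.65}, {"linear": [0, 0, 0], "twist": [0, -0.35, 0], "hand": -0.65}, {"linear": [-0.36, 0.7, 0.3], "twist": [0, 0, 0], "hand": -0.65}, {"linear": [-0.35, 0.7, 0.3], "twist": [0, 0, 0], "hand": -0.65}, {"linear": [0, 0, 0.5], "twist": [0, 0, 0], "hand": -0.65}, {"linear": [0, 0, 0.5], "twist": [0, 0, 0], "hand": -0.65}, {"linear": [0, 0, 0.3], "twist": [0, 0, 0], "hand": -0.65}, {"linear": [0, 0, 0], "twist": [0, 0, 0], "hand": -0.65}, {"linear": [0, 0, 0], "twist": [0, 0, 0], "hand": -0.65}, {"linear": [0, 0, 0], "twist": [0, 0, 0], "hand": -0.65}])

```text
clock: 24.9
tcp_pos: [0.505, 0.0323, 0.1028]
tool_rot: [0.053, -0.093, 0.994, 0.005]
force: [-0.0, 0.4, -0.6]
width: 0.0703
gripper_force: 0.0
```

```bash
python3 look.py G E
python3 - <<'E'
from h import *
import pickle
w=pickle.load(open("G.pkl","rb"))["wrist"]; q=bot.sense()
lab=cv2.cvtColor(w["img"],cv2.COLOR_RGB2LAB).astype(int)
for X in(-.088,-.08):
    print(X,[(round(float(y),3),*[int(c) for c in lab[tuple(np.round(proj(w,bpt(X,y,.028))[::-1]).astype(int))]]) for y in np.arange(.032,.1,.003)])
E
```

```text
tcp b [-0.0578  0.0655  0.0813] F [-0.04  0.36 -0.55] w 0.07030895760056415 tilt/yaw 10.66208389024293 0.1062194400515297
tool axes in board (x should be -1,0,0): [[-0.994, -0.0, 0.106], [-0.0, 1.0, 0.0]]
scene shift px [ 0.39 -0.49] cc 0.867 per 10mm [ 1.64 -1.11] diff 7.13
side shift px [-0.83 -0.63] cc 0.7978 per 10mm [ 2.13 -0.81] diff 11.12
-0.088 [(0.032, 165, 133, 151), (0.035, 165, 132, 151), (0.038, 165, 133, 151), (0.041, 149, 131, 142), (0.044, 167, 133, 144), (0.047, 169, 132, 143), (0.05, 163, 133, 144), (0.053, 160, 132, 143), (0.056, 158, 133, 144), (0.059, 161, 134, 145), (0.062, 164, 133, 144), (0.065, 165, 133, 144), (0.068, 161, 133, 143), (0.071, 161, 134, 144), (0.074, 155, 132, 143), (0.077, 154, 133, 144), (0.08, 154, 133, 143), (0.083, 164, 132, 142), (0.086, 168, 133, 144), (0.089, 167, 133, 144), (0.092, 138, 131, 143), (0.095, 176, 130, 151), (0.098, 176, 130, 152)]
-0.08 [(0.032, 173, 132, 151), (0.035, 172, 131, 152), (0.038, 173, 132, 151), (0.041, 161, 130, 142), (0.044, 162, 133, 144), (0.047, 162, 131, 141), (0.05, 161, 134, 144), (0.053, 166, 133, 142), (0.056, 158, 133, 144), (0.059, 165, 132, 144), (0.062, 165, 133, 144), (0.065, 161, 132, 142), (0.068, 166, 132, 144), (0.071, 164, 133, 144), (0.074, 162, 133, 145), (0.077, 167, 133, 144), (0.08, 169, 132, 143), (0.083, 165, 132, 145), (0.086, 164, 134, 145), (0.089, 165, 133, 143), (0.092, 132, 132, 145), (0.095, 173, 132, 151), (0.098, 173, 132, 151)]
```

Emit:
play_rows(plan=[{"linear": [0, 0.02, 0.4], "twist": [0, 0, 0], "hand": -0.65}, {"linear": [0, 0, 0.4], "twist": [0, 0, 0], "hand": -0.65}, {"linear": [0, 0, 0.24], "twist": [0, 0, 0], "hand": -0.65}, {"linear": [0, 0, 0.09], "twist": [0, 0, 0], "hand": -0.65}, {"linear": [0, 0, 0], "twist": [0, 0, 0], "hand": 1}, {"linear": [0, 0, 0], "twist": [0, 0, 0], "hand": 1}, {"linear": [0, 0, 0], "twist": [0, 0, 0], "hand": 1}, {"linear": [0, 0, 0], "twist": [0, 0, 0], "hand": 1}, {"linear": [0, 0, 0], "twist": [0, 0, 0], "hand": 1}, {"linear": [0, 0, 0], "twist": [0, 0, 0], "hand": 1}])

```text
clock: 26.3
tcp_pos: [0.5116, 0.0348, 0.0351]
tool_rot: [0.053, -0.093, 0.994, 0.005]
force: [-1.8, 1.0, 6.8]
width: 0.0504
gripper_force: 63.2
```

```bash
python3 look.py H F|head -2
python3 - <<'E'
from h import *
# hardboard: centre from corners
A=np.array([.6478,.4264]);B=np.array([.6296,.3099]);C=np.array([.3848,.3521])
print(np.linalg.norm(A-B),np.linalg.norm(B-C)); ctr=(A+C)/2; print("hb centre",ctr,"y dir",np.degrees(np.arctan2(*(B-C)[::-1])))
E
```

```text
tcp b [-0.058   0.0668  0.0133] F [-1.78  0.96  6.78] w 0.05044777588422556 tilt/yaw 10.663731255913207 0.10567385620425385
tool axes in board (x should be -1,0,0): [[-0.994, -0.0, 0.106], [-0.0, 1.0, 0.0]]
0.11791306119340637 0.2484107083038089
hb centre [0.5163  0.38925] y dir -9.780839474709019
```

Emit:
play_rows(plan=[{"linear": [0.1, 0, -0.02], "twist": [0, 0, 0], "hand": 1}, {"linear": [0.15, 0, -0.03], "twist": [0, 0, 0], "hand": 1}, {"linear": [0.15, 0, -0.05], "twist": [0, 0, 0], "hand": 1}, {"linear": [0.1, 0, -0.2], "twist": [0, 0, 0], "hand": 1}, {"linear": [0, 0, -0.4], "twist": [0, 0, 0], "hand": 1}, {"linear": [0, 0, -0.6], "twist": [0, 0, 0], "hand": 1}, {"linear": [0, 0, -0.6], "twist": [0, 0, 0], "hand": 1}, {"linear": [0, 0, -0.6], "twist": [0, 0.35, 0], "hand": 1}, {"linear": [0, 0, 0], "twist": [0, 0.35, 0], "hand": 1}, {"linear": [0, 0, 0], "twist": [0, 0, 0], "hand": 1}])

```text
clock: 27.7
tcp_pos: [0.467, 0.0266, 0.1813]
tool_rot: [0.001, -0.093, 0.996, 0.0]
force: [-0.1, -0.5, -2.3]
width: 0.0509
gripper_force: 62.6
```

```bash
python3 look.py I F
python3 - <<'E'
from h import *
q=bot.sense();R=toolR(q);
# block centre in tool: 13mm ahead (-x tool) of TCP ; hb centre minus
ctr=np.array([.5163,.3893])
for t in [ctr]: print(q["tcp_pos"],q["q"],R.T@(np.array([*t,0])-q["tcp_pos"])/.06, np.linalg.norm(t))
E
```

```text
tcp b [-0.0878  0.0669  0.1634] F [-0.06 -0.49 -2.28] w 0.05092854923436178 tilt/yaw 10.689916711023107 0.0017361974558783928
tool axes in board (x should be -1,0,0): [[-1.0, -0.001, 0.002], [-0.001, 1.0, 0.0]]
scene shift px [ 0.57 -0.24] cc 0.813 per 10mm [ 1.64 -1.11] diff 8.67
side shift px [-1.14 -1.67] cc 0.5443 per 10mm [ 2.13 -0.81] diff 16.18
[0.46578131 0.02616637 0.180275  ] [-0.30755136  0.35028232  0.2034793   2.05355599 -0.10275386  0.74738135
  1.71617188] [-1.94748216  5.79096872  3.00630939] 0.646622130768813
```

Emit:
play_rows(plan=[{"linear": [-0.1, 0.4, -0.1], "twist": [0, 0, 0], "hand": 1}, {"linear": [-0.28, 0.9, 0], "twist": [0, 0, 0], "hand": 1}, {"linear": [-0.28, 0.9, 0], "twist": [0, 0, 0], "hand": 1}, {"linear": [-0.28, 0.9, 0], "twist": [0, 0, 0], "hand": 1}, {"linear": [-0.28, 0.9, 0], "twist": [0, 0, 0], "hand": 1}, {"linear": [-0.28, 0.9, 0], "twist": [0, 0, 0], "hand": 1}, {"linear": [-0.23, 0.89, 0.1], "twist": [0, 0, 0], "hand": 1}, {"linear": [0, 0, 0.5], "twist": [0, 0, 0], "hand": 1}, {"linear": [0, 0, 0.6], "twist": [0, 0, 0], "hand": 1}, {"linear": [0, 0, 0.4], "twist": [0, 0, 0], "hand": 1}])

```text
clock: 29.1
tcp_pos: [0.5031, 0.386, 0.0883]
tool_rot: [-0.001, -0.093, 0.996, -0.001]
force: [0.3, 1.1, -0.6]
width: 0.0503
gripper_force: 62.7
```

```bash
python3 look.py J F
python3 - <<'E'
from h import *
import pickle
P=pickle.load(open("J.pkl","rb"));q=bot.sense();R=toolR(q);print(q["tcp_pos"],R[:,2])
w=P["wrist"]
for o in("hardboard","sanding_block"):
    for n in P: print(o,n,[(np.round(d["at"]).tolist(),round(d["conf"],2)) for d in nets.boxes_of(o,P[n])][:2])
    print(o,[onz(w,d["at"],.006 if o[0]=="h" else .1).round(3) for d in nets.boxes_of(o,w)][:2])
E
```

```text
tcp b [0.0037 0.4135 0.0603] F [ 0.29  1.05 -0.62] w 0.05032063624282385 tilt/yaw 10.667628255907456 -0.002259129848738687
tool axes in board (x should be -1,0,0): [[-1.0, -0.0, -0.002], [-0.0, 1.0, -0.001]]
scene shift px [ 0.69 -0.39] cc 0.8649 per 10mm [ 1.64 -1.11] diff 6.82
side shift px [-0.18 -0.54] cc 0.6219 per 10mm [ 2.13 -0.81] diff 14.61
[0.50326599 0.38596865 0.08929816] [-0.00255817 -0.00187209 -0.99999498]
hardboard scene [([168.0, 168.0], 0.97)]
hardboard side [([224.0, 156.0], 0.84)]
hardboard wrist [([299.0, 113.0], 0.82)]
hardboard [array([0.433, 0.403, 0.006])]
sanding_block scene [([174.0, 152.0], 0.6)]
sanding_block side [([218.0, 142.0], 0.45)]
sanding_block wrist [([256.0, 245.0], 0.79)]
sanding_block [array([0.493, 0.384, 0.1  ])]
```

Emit:
play_rows(plan=[{"linear": [0, 0, 0.4], "twist": [0, 0, 0], "hand": 1}, {"linear": [0, 0, 0.4], "twist": [0, 0, 0], "hand": 1}, {"linear": [0, 0, 0.2], "twist": [0, 0, 0], "hand": 1}, {"linear": [0, 0, 0.1], "twist": [0, 0, 0], "hand": 1}, {"linear": [0, 0, 0.04], "twist": [0, 0, 0], "hand": 1}, {"linear": [0, 0, 0], "twist": [0, 0, 0], "hand": 1}, {"linear": [0, 0, 0], "twist": [0, 0, 0], "hand": 1}, {"linear": [0, 0, 0], "twist": [0, 0, 0], "hand": 1}, {"linear": [0, 0, 0], "twist": [0, 0, 0], "hand": 1}, {"linear": [0, 0, 0], "twist": [0, 0, 0], "hand": 1}])

```text
clock: 30.9
tcp_pos: [0.5043, 0.387, 0.0224]
tool_rot: [0.0, -0.093, 0.996, 0.0]
force: [0.3, 0.1, -1.6]
width: 0.0509
gripper_force: 62.9
```

Emit:
play_rows(plan=[{"linear": [0, 0, 0.035], "twist": [0, 0, 0], "hand": 1}, {"linear": [0, 0, 0], "twist": [0, 0, 0], "hand": 1}, {"linear": [0, 0, 0], "twist": [0, 0, 0], "hand": -1}, {"linear": [0, 0, 0], "twist": [0, 0, 0], "hand": -1}, {"linear": [0, 0, 0], "twist": [0, 0, 0], "hand": -1}, {"linear": [0, 0, -0.4], "twist": [0, 0, 0], "hand": -1}, {"linear": [0, 0, -0.7], "twist": [0, 0, 0], "hand": -1}, {"linear": [0, 0, -0.9], "twist": [0, 0, 0], "hand": -1}, {"linear": [0, 0, -0.9], "twist": [0, 0, 0], "hand": -1}, {"linear": [0, 0, -0.5], "twist": [0, 0, 0], "hand": -1}])

```text
clock: 32.15
tcp_pos: [0.505, 0.3873, 0.2275]
tool_rot: [0.002, -0.093, 0.996, 0.001]
force: [0.5, -0.4, -0.3]
width: 0.0857
gripper_force: 0.0
```

```bash
python3 look.py L F; python3 look.py K p0
python3 - <<'E'
from h import *
import pickle
P=pickle.load(open("K.pkl","rb"));P0=pickle.load(open("p0.pkl","rb"))
for o,z in(("sanding_block",.034),("hardboard",.006),("chock",.03),("column",.07),("pigment_jar",.05),("gypsum_medallion",.015)):
    for n in P: print(o,n,[(np.round(d["at"],1).tolist(),round(d["conf"],2),onz(P[n],d["at"],z).round(3).tolist()) for d in nets.boxes_of(o,P[n])][:2])
print("exp column",[ (n,proj(P[n],bpt(.048,-.005,.044)).round(1)) for n in("scene","side")], "exp chock",[(n,proj(P[n],bpt(-.025,-.018,.02)).round(1)) for n in("scene","side")])
E
```

```text
tcp b [0.0204 0.4144 0.1985] F [ 0.51 -0.39 -0.27] w 0.08569796061481648 tilt/yaw 10.654665750025515 0.0032345133957287337
tool axes in board (x should be -1,0,0): [[-1.0, -0.0, 0.003], [-0.0, 1.0, 0.002]]
scene shift px [ 0.66 -0.39] cc 0.8648 per 10mm [ 1.64 -1.11] diff 7.59
side shift px [-0.17 -0.51] cc 0.6165 per 10mm [ 2.13 -0.81] diff 13.94
tcp b [0.0202 0.4145 0.197 ] F [-0.54  0.51  0.5 ] w 0.08529822973303408 tilt/yaw 10.663715919997003 0.003047264651362672
tool axes in board (x should be -1,0,0): [[-1.0, -0.0, 0.003], [-0.0, 1.0, 0.002]]
scene shift px [ 0.22 -0.11] cc 0.9841 per 10mm [ 1.64 -1.11] diff 4.23
side shift px [ 0.33 -0.02] cc 0.8914 per 10mm [ 2.13 -0.81] diff 3.0
sanding_block scene [([173.9, 162.7], 0.76, [0.513, 0.385, 0.034])]
sanding_block side [([220.5, 154.1], 0.48, [0.5, 0.363, 0.034])]
sanding_block wrist [([257.6, 178.7], 0.89, [0.51, 0.39, 0.034])]
hardboard scene [([165.6, 169.1], 0.72, [0.476, 0.401, 0.006])]
hardboard side [([226.0, 155.7], 0.82, [0.535, 0.399, 0.006])]
hardboard wrist [([264.2, 133.6], 0.77, [0.463, 0.389, 0.006])]
chock scene [
[... 220 characters left out ...]
scene [([245.5, 175.2], 0.9, [0.647, 0.014, 0.07])]
column side [([272.2, 176.6], 0.55, [0.629, -0.046, 0.07])]
column wrist []
pigment_jar scene [([305.2, 208.0], 0.67, [0.676, -0.303, 0.05])]
pigment_jar side [([311.0, 209.0], 0.92, [0.684, -0.317, 0.05])]
pigment_jar wrist []
gypsum_medallion scene [([296.2, 225.5], 0.79, [0.609, -0.329, 0.015]), ([312.3, 183.3], 0.59, [0.894, -0.131, 0.015])]
gypsum_medallion side [([222.6, 152.8], 0.64, [0.523, 0.422, 0.015]), ([297.6, 222.9], 0.47, [0.624, -0.337, 0.015])]
gypsum_medallion wrist []
exp column [('scene', array([245.8, 177.7])), ('side', array([269.1, 172.5]))] exp chock [('scene', array([236.3, 191.8])), ('side', array([256. , 184.3]))]
```

```bash
python3 -c "
from cell import hand_in
print(hand_in())"
```

```text
the job is handed in; nothing more can be done
None
```

The job is handed in, with no verdict returned: the chock was tipped onto its base and set against the column, and the sanding block lies on the hardboard. In the last pictures the column had moved about 2 mm from its start, and the jar and disc were within about a centimetre of theirs; I did not re-check the bottle.

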